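Slide the top blank off the pile and locate it in the drilling jig

ROBOT

A 6-joint arm with a two-finger parallel gripper is mounted at the origin on a cart in front of the work surface, level with it; the furniture and walls round the work are solid. World frame = base frame: x ahead of the robot, y to its left, z up, the work surface at z = 0. Lengths are in m, angles in degrees, forces in N, time in s.
With the tool pointing down it reaches from about 0.25 to 0.8 m from the base axis. Payload 3.9 kg.
Tool frame: the origin (TCP) lies midway between the tips of the shut fingers; the grasp point (between the pads) lies 19 mm behind it; z points along the fingers, y is the line along which they close (so a half turn about z gives the same grasp; the last joint's range is limited). The gripper opens to 85 mm and grips with 20 to 120 N. Pads are 22 mm wide; open, the fingers measure 114 mm over their backs; the gripper's body (76 mm by 85 mm) begins 54 mm behind the grasp point. The pads swing forward as they close: fully open they stand 13 mm farther back than shut.
Start: joints at [-68.297, 14.897, -7.913, 67.191, 0, 90], TCP at [0.194, -0.488, 0.231] pointing down, gripper open.
Joint ranges: [-159.42, 159.42], [-47.68, 98.78], [-73.54, 78.23], [-108.79, 121.32], [-90, 84.71], [-180, 180]. Speed limits (degrees/s): [147.25, 147.25, 180, 180, 180, 180].

INTERFACE

Orientations are given as [roll, pitch, yaw] about the fixed x, y, z axes, in that order (R = Rz(yaw) Ry(pitch) Rx(roll)).
In Python, from workcell import env gives the robot as it stands.
- The arm moves only by the tool shift_gripper, called after "Emit:" as name(argument=value, ...) on one line, values as JSON. Schema: {"type":"object","properties":{"rows":{"type":"array","items":{"type":"object","properties":{"dx":{"type":"number"},"dy":{"type":"number"},"dz":{"type":"number"},"turn":{"type":"number"}},"additionalProperties":false},"minItems":1,"maxItems":12},"finger_gap":{"type":"number"},"squeeze":{"type":"number"},"only":{"type":"string"},"quiet":{"type":"boolean"},"lines":{"type":"string"}},"required":["rows"],"additionalProperties":false}. rows is a list of rows, 1 to 12 of them, each an object with the fields dx, dy, dz (the shift in a scale on which 1.0 is 0.75 m), turn (a turn about the tool's z in shares of 90 degrees (1.0 is 90 degrees)); a field left out counts as zero; each row is the pose to reach, as a shift and turn from the pose commanded when the call began, along the tool's axes at that moment; what a row does not reach only later rows make up. A row lasts 1/10 s, in which the tool goes at most 0.05 m and 8.59 degrees, less where a joint would pass 70% of its speed; a pose out of reach is approached as far as the arm can. finger_gap is the finger opening in m, set as the call begins (left out keeps the last). The fingers move at their own pace and stop on an object; squeeze is the grip in N (left out, the last holds). Time passes only in rows, so rows that do not move let the fingers close. The tool returns the time, the measured TCP pose, the force, the opening and the grip force at its end. only (a regular expression) keeps the lines of the reply that match it, lines (a string "A,B") keeps lines A to B, and quiet returns only ok. A shift or turn number past 1, either way, is cut back to 1. Input that does not fit is refused with a message, and nothing moves.
- env.observe(): the state, without advancing time (a new reading comes with each control period).
- env.capture(name): name is "scene" or "side" or "wrist"; returns the picture (420x560x3 uint8, blue, green, red); there is no depth.
- env.camera_model(name): a dict with "K" (3x3 intrinsics, pixels), "dist_coeffs" ([k1, k2, p1, p2, k3] as OpenCV has them; the pictures are not rectified), "rvec" (rotation vector, rad) and "tvec" (3), from world to camera coordinates, as OpenCV has them. Camera axes: x right, y down, z forward; pixel columns grow to the right and rows downward; lengths in m; the calibration is good to about 2 mm. A picture is of the moment at which its call begins: read the wrist's pose just before it. camera_model takes no time and is no camera call; for the wrist camera it gives the pose at the moment of the call.
- env.hand_in(): hands the job in; it is judged then, once.
The state is a dict: "t": time; "q": joint angles; "dq": joint speeds; "joint_efforts": joint torques, N m; "tcp_pos": TCP position; "tool_rot": TCP orientation; "force": force on the tool from outside, world axes, zero at the start; "moment": the same for the moment, N m; "gripper_width": finger opening in m; "finger_force": force on a finger pad.
Only numpy, scipy, OpenCV 4.12 (cv2) and the standard library are available. Lean on these libraries where they do the work, as an engineer would, in place of code of your own. Each camera call takes 0.05 s, during which the arm holds its last target. There are 200 camera calls.

TASK

The blank plates lie in a stand with raised sides, so the top one cannot be gripped there. Press down on the top plate and slide it out over the open front of the stand, flat, until a good third of it (about 5 to 6 cm) overhangs; then pinch the overhanging part, lift the plate clear, and lay it flat on the drilling jig, pushed fully up against the two side pins and the end pin. Do not drop the plate on the bench, and leave the other two plates in place in the stand and the tools around undisturbed.

Things in the scene. Friction and masses are not known exactly. Their poses are not given: they have to be found in the camera images.
- stand: Fixed grey stand for the pile, 176 x 91 x 60 mm. Origin: on the bench, under the middle of the pile. Its floor (40 mm up) is a channel along its x, 63 mm wide, between rails 14 mm wide whose tops are 60 mm up; a 60 mm high stop closes it at x = +82 mm, and at x = -82 mm floor and rails end: the open front, to the robot's right.
- stand_mouth (a point): Middle of the stand's open front edge (stand x = -82 mm), 52 mm above the bench: the level of the top plate's underside. Beyond it (stand -x) there is nothing above the bench.
- plate_top: Uppermost of three equal loose aluminium plates, 160 x 60 x 6 mm, about 0.15 kg. Origin: centre of its underside; x along its length, z up. Starts lengthwise in the stand, underside 52 mm above the bench, top 2 mm below the rails. The plates are slippery on one another (friction 0.3), less so under fingertips: a press of 8 to 16 N drags the top one. Overhanging over 80 mm it tips.
- plate_mid: The second plate, same shape, under the top one; it stays in the stand.
- plate_low: The lowest plate, same shape, on the stand's floor; it stays in the stand.
- jig: Fixed dark steel drilling jig. Origin: on the bench, under the centre of the plate's place. A bar 36 mm wide, 25 mm high, along its x from -72 to +96 mm; it is narrower than the plate, so fingers can straddle it. Two ears 16 mm wide (in x), 25 mm high, reach from it to y = +46 mm under the side pins. Three pins 8 mm thick stand 14 mm above the bar.
- end_pin (a point): Top centre of the end pin, 39 mm above the bench, at jig x = +84, y = 0 mm.
- side_pin_a (a point): Top centre of one side pin, 39 mm above the bench, at jig x = -68, y = +34 mm.
- side_pin_b (a point): Top centre of the other side pin, 39 mm above the bench, at jig x = +45, y = +34 mm.
- jig_seat (a point): On the jig's top face, 25 mm above the bench: where the centre of the plate's underside is when the plate touches all three pins, its length along the jig's x; the axes are those of the jig.
- multimeter: Bystander: hand multimeter in a red holster, 128 x 78 x 37 mm.
- tape_roll: Bystander: roll of blue tape lying flat, 104 mm across, 25 mm high; it does not move.
- battery: Bystander: nine-volt block battery lying flat, 48 x 27 x 17 mm.
- driver: Bystander: stubby screwdriver with a red and black grip, 167 x 28 mm.
- pliers: Bystander: black-handled pliers, 147 x 48 x 12 mm.

How it is judged (in metres and radians):
On the way, in this order (a step that is already met when the one before it is completed fails the run):
1. the top plate lies flat on the pile, slid 25 to 80 mm out over the open front of the stand (x of plate_top in the frame of stand between -0.082 and -0.027 m and z of plate_top in the frame of stand between 0.049 and 0.055 m and angle between plate_top's own z axis and vertical below 0.06 rad), for 0.2 s.
2. the top plate is lifted clear of the pile, in the fingers (z of plate_top in the frame of stand above 0.065 m and contact force between the fingers and plate_top above 0.5 N and not (contact force between plate_top and plate_mid above 0.05 N)), for 0.1 s.
At the end, for the whole second after the job is handed in: The top plate lies at rest flat on the jig, its long side along the jig's (within 2 degrees), within 3 mm of touching the two side pins and the end pin; the other two plates lie in the stand within 20 mm of where they were (x of plate_top in the frame of jig_seat between -0.003 and 0.003 m and y of plate_top in the frame of jig_seat between -0.003 and 0.003 m and z of plate_top in the frame of jig_seat between -0.003 and 0.003 m and angle between plate_top's own z axis and vertical below 0.04 rad and angle between the x axis of plate_top and the x axis of jig, either way round below 0.035 rad and linear speed of plate_top below 0.01 m/s and z of plate_mid in the frame of stand between 0.043 and 0.049 m and distance of each of plate_mid, plate_low from where it was at the start of the episode below 0.02 m).
It fails at once if the top plate drops onto the bench (height (world z) of plate_top below 0.012 m).
It fails at once if the top plate is tipped over (angle between plate_top's own z axis and vertical above 0.8 rad).
It fails at once if one of the other two plates is dragged 30 mm along (distance of any of plate_mid, plate_low from where it was at the start of the episode above 0.03 m).
It fails at once if a tool standing by is moved more than 30 mm (distance of any of multimeter, battery, driver, pliers from where it was at the start of the episode above 0.03 m).
It also fails if it takes over 59 s, if anything falls off the work surface, if the arm or the gripper's body presses on something with over 40 N, if the wrist force passes 120 N, or if a joint passes its speed limit or range.

## Working session

There is one attempt and no reset: what is moved stays moved. The work goes in short steps, Python scripts to look and compute and a tool call to move; the robot and the scene stay as the last step left them, time stands still between calls to the robot, and variables do not carry over. Pictures are saved under pics/ and viewed, at most 13 in all, crops included, and the job is handed in when it is done.

```bash
ls; mkdir -p pics
```

Run:
```python
from workcell import env
import cv2
print(env.observe())
for n in("scene","side"):
    cv2.imwrite(f"pics/{n}0.png",env.capture(n))
    m=env.camera_model(n);print(n,m)
```

```text
pics
workcell.py
{'t': 0.0, 'q': array([-6.82967070e+01,  1.49344297e+01, -7.98658044e+00,  6.71884544e+01,
       -6.26721415e-04,  9.00005350e+01]), 'dq': array([ 0.03053007,  0.01121011, -0.03164046,  0.05967059, -0.03992192,
        0.04990995]), 'joint_efforts': array([ 2.09320286e-03, -4.05672848e+01,  2.53923422e+01,  1.87677448e-02,
        3.57567399e-05, -1.54310548e-06]), 'tcp_pos': array([ 0.19389212, -0.48715736,  0.23047138]), 'tool_rot': array([-1.79890535e+02,  6.27742314e-04,  2.17027593e+01]), 'force': array([-0.4222304 , -0.92487425, -1.10043808]), 'moment': array([-0.01599524, -0.01054923,  0.00353514]), 'finger_force': 0.0, 'gripper_width': 0.08532461703170463}
scene {'K': array([[463.46598667,   0.        , 279.49688955],
       [  0.        , 463.46598667, 211.23871332],
       [  0.        ,   0.        ,   1.        ]]), 'dist_coeffs': array([0.02586312, 0.        , 0.        , 0.        , 0.        ]), 'rvec': array([ 2.26198649, -0.98150056,  0.36608011]), 'tvec': array([-0.37531457,  0.35833426,  1.20690879])}
side {'K': array([[468.67854159,   0.        , 280.44547863],
       [  0.        , 468.67854159, 210.82804744],
       [  0.        ,   0.        ,   1.        ]]), 'dist_coeffs': array([-0.10960998,  0.        ,  0.        ,  0.        ,  0.        ]), 'rvec': array([ 0.79253722,  2.78346088, -0.73501516]), 'tvec': array([ 0.49182132, -0.21462168,  1.45223774])}
```

View pics/scene0.png

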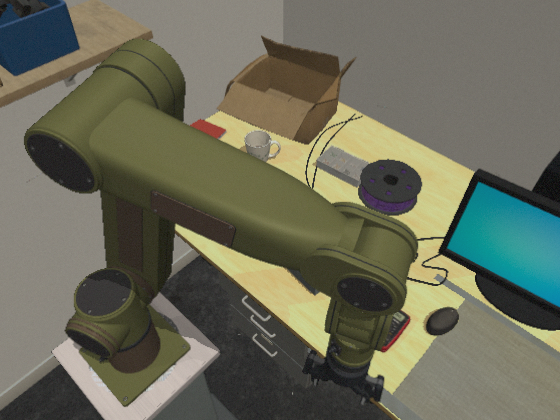

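View pics/side0.png

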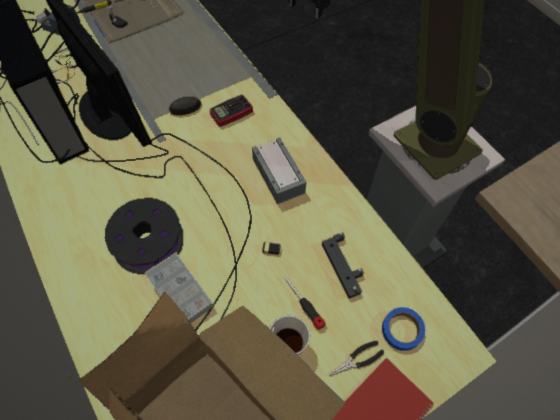

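The side view shows the stand around (279,170) with its open front facing the multimeter at (231,110). The jig is around (342,265), the battery at (271,248), the driver at (305,305), the pliers at (357,358) and the tape at (403,328). The scene view is blocked by the arm.

Create h.py:
```python
import numpy as np, cv2
from workcell import env
def p2w(m,px,z):
    px=np.array(px,float).reshape(-1,1,2)
    u=cv2.undistortPoints(px,m["K"],m["dist_coeffs"]).reshape(-1,2)
    R=cv2.Rodrigues(m["rvec"])[0];c=-R.T@m["tvec"]
    d=np.c_[u,np.ones(len(u))]@R
    return c+d*((z-c[2])/d[:,2])[:,None]
def w2p(m,P):
    return cv2.projectPoints(np.array(P,float).reshape(-1,3),m["rvec"],m["tvec"],m["K"],m["dist_coeffs"])[0].reshape(-1,2)
```

Run:
```python
from h import *
m=env.camera_model("side");np.set_printoptions(precision=3,suppress=True)
for n,p,z in[("stand top",(278,163),.06),("jig",(342,266),.025),("mm",(231,110),.03),("batt",(271,248),.01),("drv",(305,305),.01),("tape",(403,328),.02),("pl",(357,358),.01)]:
    print(n,p2w(m,p,z)[0])
im=cv2.imread("pics/side0.png")
c=np.hstack([cv2.resize(im[125:215,235:325],(400,400),interpolation=cv2.INTER_CUBIC),cv2.resize(im[225:305,310:370],(400,533),interpolation=cv2.INTER_CUBIC)[:400]])
cv2.imwrite("pics/c1.png",c)
print(env.camera_model("wrist"))
```

```text
stand top [ 0.492 -0.155  0.06 ]
jig [0.51  0.188 0.025]
mm [ 0.499 -0.425  0.03 ]
batt [0.636 0.041 0.01 ]
drv [0.646 0.221 0.01 ]
tape [0.476 0.402 0.02 ]
pl [0.613 0.399 0.01 ]
{'K': array([[308.48 ,   0.   , 282.695],
       [  0.   , 308.48 , 210.02 ],
       [  0.   ,   0.   ,   1.   ]]), 'dist_coeffs': array([-0.009,  0.   ,  0.   ,  0.   ,  0.   ]), 'rvec': array([-2.382,  1.614,  0.253]), 'tvec': array([-0.523, -0.041,  0.38 ])}
```

View pics/c1.png

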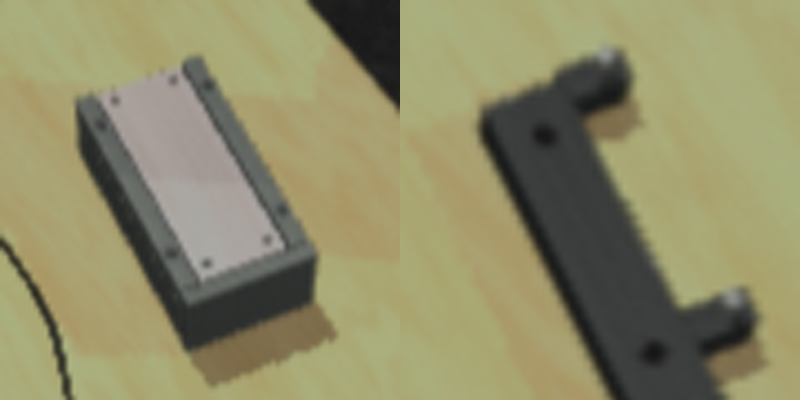

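The crop shows the stand with its open front at the upper left and the stop at the lower right. The jig's ears and side pins are on the robot's side, so jig +x points roughly along world +y.

Add to h.py:
```python
from scipy.spatial.transform import Rotation as Ro
def tool():
    s=env.observe();return s,np.array(s["tcp_pos"]),Ro.from_euler("xyz",s["tool_rot"],degrees=True).as_matrix()
def shift(target):   # world target -> tool-axes shift
    s,p,R=tool();return R.T@(np.array(target)-p)
np.set_printoptions(precision=4,suppress=True)
```

Run:
```python
from h import *
s,p,R=tool();m=env.camera_model("wrist")
Rc=cv2.Rodrigues(m["rvec"])[0];c=-Rc.T@m["tvec"]
print("cam in tool",R.T@(c-p),"\naxes(cols=x,y,z cam in tool)\n",R.T@Rc.T)
print(shift([.46,0.02,.33]))
```

```text
cam in tool [ 0.0765 -0.0005 -0.1426] 
axes(cols=x,y,z cam in tool)
 [[ 0.0006 -0.9531 -0.3028]
 [ 1.      0.0008 -0.0004]
 [ 0.0006 -0.3028  0.9531]]
[ 0.4348 -0.373  -0.0988]
```

The manual's scale: shifts go in shares of 0.75 m and turns go in shares of 90 degrees. Converting my numbers, 0.39 m / 0.75 = 0.52, -0.37 m / 0.75 = -0.4933, -68.3 degrees / 90 = -0.7589.

Emit:
shift_gripper(rows=[{"dx": 0.0267,"dy": -0.0267,"dz": -0.0533,"turn": -0.0889},{"dx": 0.08,"dy": -0.0667,"dz": -0.0667,"turn": -0.1778},{"dx": 0.12,"dy": -0.1067,"dz": -0.0667,"turn": -0.2667},{"dx": 0.16,"dy": -0.1467,"dz": -0.0667,"turn": -0.3556},{"dx": 0.2,"dy": -0.1867,"dz": -0.0667,"turn": -0.4444},{"dx": 0.2533,"dy": -0.24,"dz": -0.0667,"turn": -0.5333},{"dx": 0.3067,"dy": -0.28,"dz": -0.0667,"turn": -0.6222},{"dx": 0.3467,"dy": -0.32,"dz": -0.0667,"turn": -0.7111},{"dx": 0.3867,"dy": -0.36,"dz": -0.0667,"turn": -0.7589},{"dx": 0.44,"dy": -0.4,"dz": -0.0667,"turn": -0.7589},{"dx": 0.48,"dy": -0.4533,"dz": -0.0667,"turn": -0.7589},{"dx": 0.52,"dy": -0.4933,"dz": -0.0667,"turn": -0.7589}], finger_gap=0)

```text
t: 1.3
tcp_pos: [0.4194, 0.0026, 0.2811]
tool_rot: [-180.0, -0.0, 90.1]
force: [0.8, -0.3, 0.3]
gripper_width: 0.0002
finger_force: 0.0
```

Run:
```python
from h import *
print(shift([.48,.12,.28]))
```

```text
[0.1173 0.0608 0.001 ]
```

Scaled: 0.117 m / 0.75 = 0.156, 0.08 m / 0.75 = 0.1067.

Emit:
shift_gripper(rows=[{"dx": 0.0533,"dy": 0.0267},{"dx": 0.1067,"dy": 0.0533},{"dx": 0.156,"dy": 0.08},{"dx": 0.156,"dy": 0.08},{"dx": 0.156,"dy": 0.08},{"dx": 0.156,"dy": 0.08}])

```text
t: 1.9
tcp_pos: [0.4788, 0.1165, 0.2809]
tool_rot: [-179.9, 0.0, 90.0]
force: [-0.9, -0.9, 0.1]
gripper_width: 0.0001
finger_force: 0.0
```

Run:
```python
from h import *
import json
im=env.capture("wrist");m=env.camera_model("wrist")
np.save("pics/m1.npy",m,allow_pickle=True)
cv2.imwrite("pics/w1.png",im);cv2.imwrite("pics/w1b.png",cv2.resize(im,(800,600),interpolation=cv2.INTER_CUBIC))
cv2.imwrite("pics/s1.png",env.capture("scene"))
```

```text
(no output)
```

View pics/w1b.png

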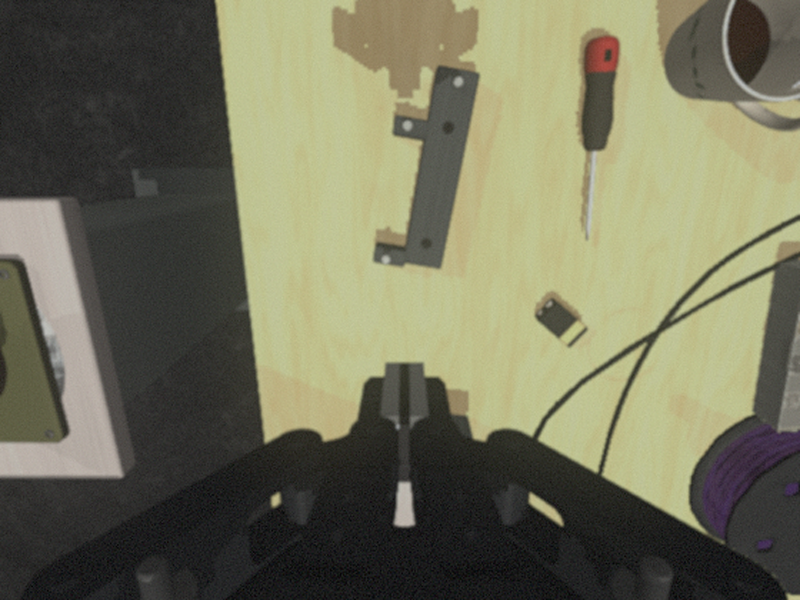

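The wrist view (800x600) shows the jig's pin tops as bright dots: end pin (458,82), side pin b (407,126), side pin a (385,259). The fingers hide the stand, so I'll move back to see it.

Scaled: -0.35 m / 0.75 = -0.4667, -0.3 m / 0.75 = -0.4.

Emit:
shift_gripper(rows=[{"dx": -0.0667},{"dx": -0.1333},{"dx": -0.2},{"dx": -0.2667},{"dx": -0.3333},{"dx": -0.4},{"dx": -0.4667},{"dx": -0.4667},{"dx": -0.4667},{"dx": -0.4667}])

```text
t: 3.0
tcp_pos: [0.4789, -0.2324, 0.2815]
tool_rot: [-180.0, -0.0, 90.0]
force: [0.5, 0.4, -1.4]
gripper_width: 0.0001
finger_force: 0.0
```

Create jig.py:
```python
from h import *
from scipy.ndimage import center_of_mass
def dots(im,guess,r=4):
    g=cv2.cvtColor(im,cv2.COLOR_BGR2GRAY).astype(float);o=[]
    for x,y in guess:
        x,y=int(round(x)),int(round(y));w=g[y-r:y+r+1,x-r:x+r+1];w=np.clip(w-(w.max()+np.median(w))/2,0,None)
        cy,cx=center_of_mass(w);o.append((x-r+cx,y-r+cy))
    return np.array(o)
def fit(J,W):  # planar rigid fit J->W
    a=J-J.mean(0);b=W-W.mean(0)
    th=np.arctan2((a[:,0]*b[:,1]-a[:,1]*b[:,0]).sum(),(a*b).sum())
    R=np.array([[np.cos(th),-np.sin(th)],[np.sin(th),np.cos(th)]]);t=W.mean(0)-R@J.mean(0)
    return np.degrees(th),t,(J@R.T+t-W)*1000
```

Run:
```python
from jig import *
im=cv2.imread("pics/w1.png");m=np.load("pics/m1.npy",allow_pickle=True).item()
d=dots(im,np.array([(458,82),(407,126),(385,259)])*.7);print(d)
W=p2w(m,d,.039)[:,:2];print(W)
print(*fit(np.array([[.084,0],[.045,.034],[-.068,.034]]),W))
im=env.capture("wrist");m=env.camera_model("wrist")
np.save("pics/m2.npy",m,allow_pickle=True)
cv2.imwrite("pics/w2.png",im);cv2.imwrite("pics/w2b.png",cv2.resize(im[:300,160:460],(800,800),interpolation=cv2.INTER_CUBIC)[:600])
```

```text
[[320.5479  56.7505]
 [284.7519  87.3168]
 [269.1857 182.2929]]
[[0.5205 0.2538]
 [0.48   0.2214]
 [0.4603 0.1086]]
80.07703222038923 [0.5058 0.1707] [[-0.2461 -0.3427]
 [ 0.0374 -0.5544]
 [ 0.2087  0.897 ]]
```

View pics/w2b.png

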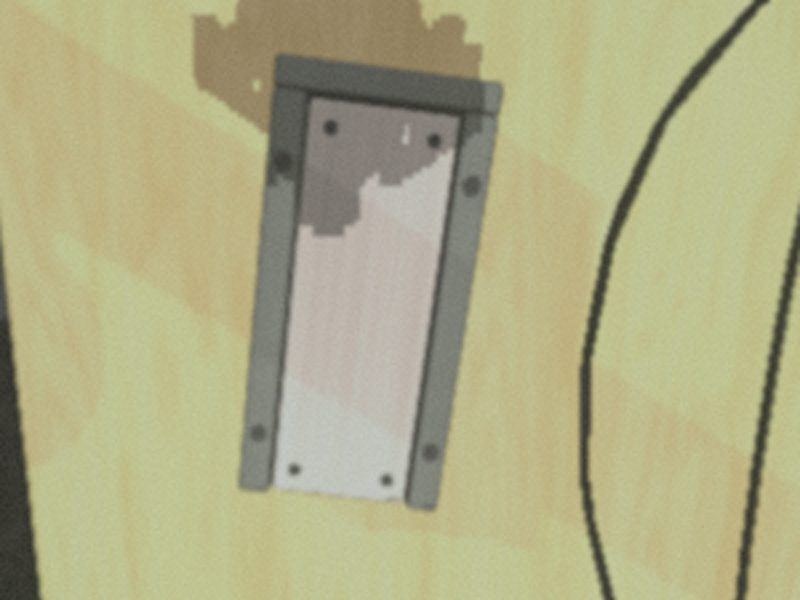

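The wrist view shows the stand's front edge corners in the crop at (240,489) and (433,509), the back corners at (276,55) and (502,84), and the top plate in the channel with its front corners at (274,489) and (405,501).

Run:
```python
from jig import *
m=np.load("pics/m2.npy",allow_pickle=True).item()
f=lambda a:np.array(a)/(800/300)+[160,0]-.3
W=p2w(m,f([(240,490),(434,510),(276,55),(502,84)]),.06)[:,:2];print(W)
J=np.array([[-82,45.5],[-82,-45.5],[94,45.5],[94,-45.5]])/1e3
th,t,r=fit(J,W);print(th,t,r)
W=p2w(m,f([(274,489),(405,501),(309,96),(463,113)]),.058)[:,:2]
J=np.array([[-80,30],[-80,-30],[80,30],[80,-30]])/1e3
print(*fit(J,W))
# press start: plate x=+10..; 
T=np.radians(th);e=np.array([np.cos(T),np.sin(T)])
for s in(.03,0,-.03):print(s,t+s*e)
s,p,R=tool();print(p)
```

```text
[[ 0.4383 -0.2362]
 [ 0.5264 -0.2454]
 [ 0.4576 -0.0629]
 [ 0.5463 -0.0728]]
83.58738721556344 [ 0.4915 -0.1603] [[-1.1824 -0.4992]
 [ 1.1615 -1.4715]
 [-0.8257  1.1128]
 [ 0.8467  0.858 ]]
83.77826272477486 [ 0.4922 -0.1593] [[ 0.1918  0.5465]
 [ 0.1451 -0.4411]
 [ 0.7356  0.2203]
 [-1.0726 -0.3257]]
0.03 [ 0.4948 -0.1305]
0 [ 0.4915 -0.1603]
-0.03 [ 0.4881 -0.1901]
[ 0.4792 -0.2319  0.2815]
```

Scaled: 0.205 m / 0.75 = 0.2733, 0.092 m / 0.75 = 0.1227, 6.3 degrees / 90 = 0.07.

Emit:
shift_gripper(rows=[{"dx": 0.0533,"dy": 0.0093,"turn": 0.0333},{"dx": 0.1067,"dy": 0.0197,"dz": 0.0267,"turn": 0.07},{"dx": 0.1227,"dy": 0.0197,"dz": 0.08,"turn": 0.07},{"dx": 0.1227,"dy": 0.0197,"dz": 0.1467,"turn": 0.07},{"dx": 0.1227,"dy": 0.0197,"dz": 0.2,"turn": 0.07},{"dx": 0.1227,"dy": 0.0197,"dz": 0.2533,"turn": 0.07},{"dx": 0.1227,"dy": 0.0197,"dz": 0.2733,"turn": 0.07},{"dx": 0.1227,"dy": 0.0197,"dz": 0.2733,"turn": 0.07},{"dx": 0.1227,"dy": 0.0197,"dz": 0.2733,"turn": 0.07}])

```text
t: 3.95
tcp_pos: [0.4948, -0.1398, 0.077]
tool_rot: [180.0, 0.0, 83.8]
force: [0.4, 0.6, 0.5]
gripper_width: 0.0001
finger_force: 0.0
```

Emit:
shift_gripper(rows=[{"dz": 0.0107},{"dz": 0.0173},{"dz": 0.0173},{"dz": 0.0173}])

```text
t: 4.35
tcp_pos: [0.4946, -0.1409, 0.0636]
tool_rot: [180.0, 0.0, 83.7]
force: [0.4, -0.4, 0.8]
gripper_width: 0.0002
finger_force: 0.0
```

Scaled: 0.006 m / 0.75 = 0.008, 0.004 m / 0.75 = 0.0053.

Emit:
shift_gripper(rows=[{"dz": 0.0027},{"dz": 0.0053},{"dz": 0.008},{"dz": 0.008},{"dz": 0.008}])

```text
t: 4.85
tcp_pos: [0.4946, -0.1409, 0.058]
tool_rot: [180.0, 0.0, 83.7]
force: [-1.9, 0.1, 6.4]
gripper_width: 0.0002
finger_force: 3.3
```

Emit:
shift_gripper(rows=[{"dz": 0.0009},{"dz": 0.0009},{"dz": 0.0009}])

```text
t: 5.15
tcp_pos: [0.4946, -0.1409, 0.058]
tool_rot: [179.9, 0.0, 83.7]
force: [-3.2, 0.9, 12.1]
gripper_width: 0.0
finger_force: 5.9
```

Scaled: -0.02 m / 0.75 = -0.0267, -0.019 m / 0.75 = -0.0253.

Emit:
shift_gripper(rows=[{"dx": -0.004},{"dx": -0.0093},{"dx": -0.0147},{"dx": -0.02},{"dx": -0.0253},{"dx": -0.0267},{"dx": -0.0267}])

```text
t: 5.85
tcp_pos: [0.4939, -0.1601, 0.058]
tool_rot: [179.8, -0.1, 83.7]
force: [0.7, 3.0, 9.5]
gripper_width: 0.0
finger_force: 4.6
```

Scaled: -0.025 m / 0.75 = -0.0333, 0.0003 m / 0.75 = 0.0004.

Emit:
shift_gripper(rows=[{"dx": -0.004,"dz": 0.0004},{"dx": -0.0093,"dz": 0.0004},{"dx": -0.0147,"dz": 0.0004},{"dx": -0.02,"dz": 0.0004},{"dx": -0.0253,"dz": 0.0004},{"dx": -0.0307,"dz": 0.0004},{"dx": -0.0333,"dz": 0.0004},{"dx": -0.0333,"dz": 0.0004}])

```text
t: 6.65
tcp_pos: [0.491, -0.1846, 0.058]
tool_rot: [179.8, -0.2, 83.7]
force: [-0.9, 4.2, 12.4]
gripper_width: -0.0002
finger_force: 5.9
```

Run:
```python
from h import *
print(env.observe()["tcp_pos"])
im=env.capture("side");cv2.imwrite("pics/sd1.png",im)
cv2.imwrite("pics/sd1b.png",cv2.resize(im[80:230,190:340],(600,600),interpolation=cv2.INTER_CUBIC))
```

```text
[ 0.491  -0.1846  0.058 ]
```

View pics/sd1b.png

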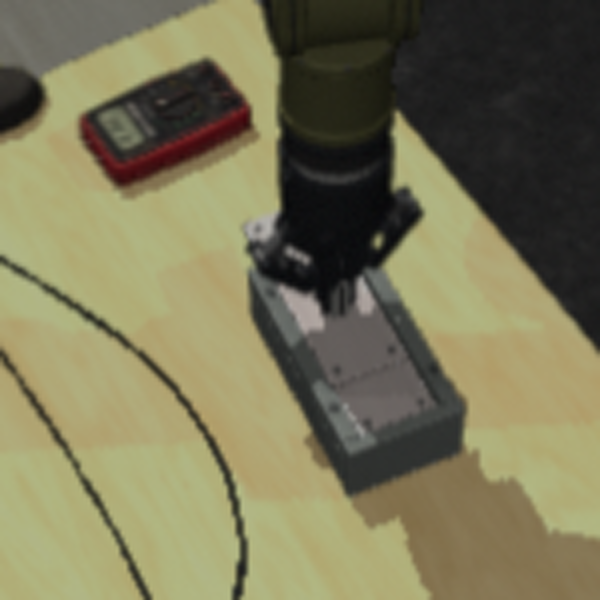

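The plate has slid with the finger, about 44 mm by the tool reading. Its rear edge is around (380,375) in the crop, the second plate shows behind it, and the overhang is visible at (258,230). It needs 18 mm more.

Scaled: -0.018 m / 0.75 = -0.024, -0.015 m / 0.75 = -0.02.

Emit:
shift_gripper(rows=[{"dx": -0.004},{"dx": -0.0093},{"dx": -0.0147},{"dx": -0.02},{"dx": -0.024},{"dx": -0.024},{"dx": -0.024}])

```text
t: 7.4
tcp_pos: [0.4889, -0.2026, 0.058]
tool_rot: [179.8, -0.1, 83.7]
force: [-0.1, 4.3, 12.6]
gripper_width: 0.0001
finger_force: 6.0
```

Emit:
shift_gripper(rows=[{"dz": -0.0133},{"dz": -0.04},{"dz": -0.0933},{"dz": -0.16},{"dx": -0.0533,"dz": -0.2267},{"dx": -0.1067,"dz": -0.2667},{"dx": -0.1333,"dz": -0.2933},{"dx": -0.1333,"dz": -0.2933},{"dx": -0.1333,"dz": -0.2933}], finger_gap=0.085)

```text
t: 8.3
tcp_pos: [0.4766, -0.3035, 0.2766]
tool_rot: [180.0, 0.0, 83.6]
force: [0.5, 0.0, 0.1]
gripper_width: 0.085
finger_force: 0.0
```

Run:
```python
from h import *
im=env.capture("wrist");m=env.camera_model("wrist")
np.save("pics/m3.npy",m,allow_pickle=True)
cv2.imwrite("pics/w3.png",im);cv2.imwrite("pics/w3b.png",cv2.resize(im[:300,160:460],(600,600),interpolation=cv2.INTER_CUBIC))
```

```text
(no output)
```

View pics/w3b.png

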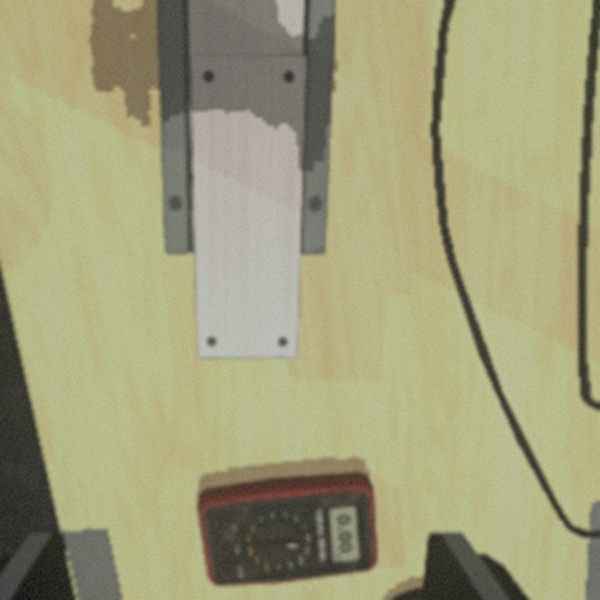

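The plate is flat. Its front corners are at (198,357) and (298,357), its rear corners at about (191,56) and (306,56), and the stand front is at row 252.

Run:
```python
from jig import *
m=np.load("pics/m3.npy",allow_pickle=True).item()
f=lambda a:np.array(a)/2.+[160,0]-.25
W=p2w(m,f([(197,357),(299,357),(191,56),(306,56)]),.058)[:,:2]
J=np.array([[-80,30],[-80,-30],[80,30],[80,-30]])/1e3
th,t,r=fit(J,W);print(th,t,r)
print(fit(J[:2],W[:2]))
S=p2w(m,f([(165,252),(326,253)]),.06);print("stand front",S.mean(0))
T=np.radians(th);g=t-.040*np.array([np.cos(T),np.sin(T)]);print("grip",g, "shift",shift([*g,.08]))
```

```text
83.68232615914712 [ 0.485  -0.2207] [[ 0.171  -0.8327]
 [-0.3422 -0.8267]
 [-0.1541  0.8643]
 [ 0.3252  0.795 ]]
(np.float64(83.73014835998094), array([ 0.485 , -0.2199]), array([[ 0.2539, -0.0279],
       [-0.2539,  0.0279]]))
stand front [ 0.4814 -0.2396  0.06  ]
grip [ 0.4805 -0.2605] shift [0.042  0.0001 0.1956]
```

Scaled: 0.2436 m / 0.75 = 0.3248, 0.041 m / 0.75 = 0.0547.

Emit:
shift_gripper(rows=[{"dx": 0.0547,"dz": 0.0267},{"dx": 0.0547,"dz": 0.08},{"dx": 0.0547,"dz": 0.1333},{"dx": 0.0547,"dz": 0.1867},{"dx": 0.0547,"dz": 0.24},{"dx": 0.0547,"dz": 0.28},{"dx": 0.0547,"dz": 0.3067},{"dx": 0.0547,"dz": 0.3248},{"dx": 0.0547,"dz": 0.3248},{"dx": 0.0547,"dz": 0.3248},{"dx": 0.0547,"dz": 0.3248}], finger_gap=0.085)

```text
t: 9.45
tcp_pos: [0.4814, -0.2617, 0.0332]
tool_rot: [180.0, 0.0, 83.7]
force: [0.3, -0.0, -0.2]
gripper_width: 0.0848
finger_force: 0.0
```

Emit:
shift_gripper(rows=[{},{},{},{},{},{},{},{}], finger_gap=0.05, squeeze=60)

```text
t: 10.25
tcp_pos: [0.4818, -0.2623, 0.0337]
tool_rot: [179.9, 0.0, 83.7]
force: [-0.6, 0.6, 5.6]
gripper_width: 0.0584
finger_force: 63.0
```

Scaled: -0.1 m / 0.75 = -0.1333, -0.095 m / 0.75 = -0.1267.

Emit:
shift_gripper(rows=[{"dz": -0.0067},{"dz": -0.016},{"dz": -0.0267},{"dz": -0.04},{"dz": -0.0533},{"dz": -0.0733},{"dz": -0.0933},{"dz": -0.1133},{"dz": -0.1267},{"dz": -0.1333},{"dz": -0.1333}], squeeze=80)

```text
t: 11.35
tcp_pos: [0.4815, -0.2623, 0.1335]
tool_rot: [179.9, 0.0, 83.7]
force: [0.6, -0.5, -1.6]
gripper_width: 0.0579
finger_force: 85.6
```

Run:
```python
from h import *
print(env.observe()["tcp_pos"],env.observe()["moment"])
im=env.capture("side");a=cv2.resize(im[60:210,200:350],(400,400),interpolation=cv2.INTER_CUBIC)
im=env.capture("wrist");np.save("pics/m4.npy",env.camera_model("wrist"),allow_pickle=True);cv2.imwrite("pics/w4.png",im)
cv2.imwrite("pics/c4.png",np.hstack([a,cv2.resize(im[:,80:500],(400,400))]))
```

```text
[ 0.4815 -0.2623  0.1335] [-0.0329  0.0174  0.0036]
```

View pics/c4.png

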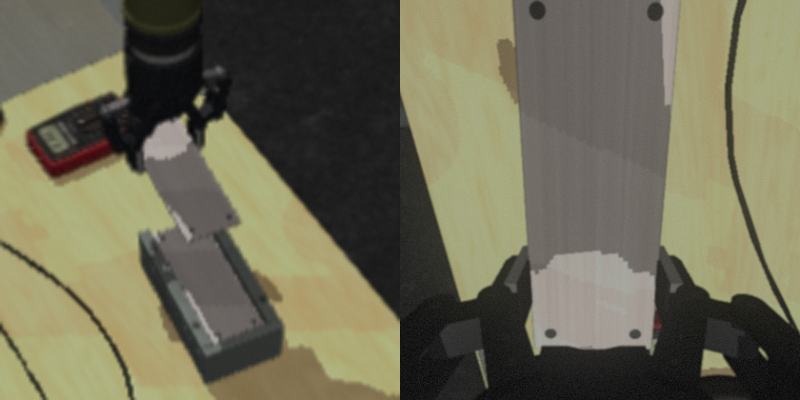

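Left: the plate is held and the remaining plates are in the stand. Right: the plate's near holes are at (550,334) and (635,334), the far holes at (537,11) and (655,11). I'll estimate its tilt by PnP on the holes.

Create hold.py:
```python
from jig import *
def dark(im,g,r=5):return dots(255-im,g,r)
m=np.load("pics/m3.npy",allow_pickle=True).item();im=cv2.imread("pics/w3.png")
f=lambda a:np.array(a)/2.+[160,0]-.25
d=dark(im,f([(211,342),(282,342),(208,76),(289,76)]));W=p2w(m,d,.058)[:,:2]
J=np.array([[-80,30],[-80,-30],[80,30],[80,-30]])/1e3
C=p2w(m,f([(197,357),(299,357),(191,56),(306,56)]),.058)[:,:2]
th,t,r=fit(J,C);T=np.radians(th);R=np.array([[np.cos(T),-np.sin(T)],[np.sin(T),np.cos(T)]])
H=(W-t)@R
a,b=np.abs(H).mean(0);H=np.array([[-a,b],[-a,-b],[a,b],[a,-b]])
def pnp(im,m,g):
    d=dark(im,g)
    ok,rv,tv=cv2.solvePnP(np.c_[H,np.full(4,.006)],d,m["K"],m["dist_coeffs"])
    Rc=cv2.Rodrigues(m["rvec"])[0];Rp=Rc.T@cv2.Rodrigues(rv)[0];p=Rc.T@(tv.ravel()-m["tvec"])
    return p,Rp,d
```

Run:
```python
from hold import *
print("holes",H)
m=np.load("pics/m4.npy",allow_pickle=True).item();im=cv2.imread("pics/w4.png")
p,Rp,d=pnp(im,m,np.array([(550-400,334),(635-400,334),(537-400,11),(655-400,11)])*1.05+[80,0])
print(d,p,"x axis",Rp[:,0],"z",Rp[:,2])
print("yaw",np.degrees(np.arctan2(Rp[1,0],Rp[0,0])))
W=p2w(m,d,.154);print(W)
s,q,R=tool();print("grip->plate in tool",R.T@(p-q))
```

```text
holes [[-0.0698  0.0209]
 [-0.0698 -0.0209]
 [ 0.0698  0.0209]
 [ 0.0698 -0.0209]]
[[237.9712 349.6923]
 [326.6197 351.2746]
 [223.7857   9.7429]
 [346.2917  15.25  ]] [ 0.4843 -0.2218  0.1496] x axis [ 0.1189  0.9928 -0.0155] z [0.0225 0.0129 0.9997]
yaw 83.16871414915671
[[ 0.4548 -0.2906  0.154 ]
 [ 0.4972 -0.2962  0.154 ]
 [ 0.4717 -0.1492  0.154 ]
 [ 0.5133 -0.1554  0.154 ]]
grip->plate in tool [ 0.0402 -0.0009 -0.0173]
```

Scaled: 0.388 m / 0.75 = 0.5173, -0.03 m / 0.75 = -0.04, 3.6 degrees / 90 = 0.04.

Emit:
shift_gripper(rows=[{"dx": 0.02,"dz": -0.0267},{"dx": 0.06,"dy": -0.0027,"dz": -0.04,"turn": 0.0056},{"dx": 0.1133,"dy": -0.0067,"dz": -0.04,"turn": 0.0111},{"dx": 0.1667,"dy": -0.0093,"dz": -0.04,"turn": 0.0167},{"dx": 0.22,"dy": -0.012,"dz": -0.04,"turn": 0.0222},{"dx": 0.2733,"dy": -0.016,"dz": -0.04,"turn": 0.0278},{"dx": 0.3267,"dy": -0.0187,"dz": -0.04,"turn": 0.0333},{"dx": 0.38,"dy": -0.0213,"dz": -0.04,"turn": 0.04},{"dx": 0.4333,"dy": -0.0248,"dz": -0.04,"turn": 0.04},{"dx": 0.48,"dy": -0.0275,"dz": -0.04,"turn": 0.04},{"dx": 0.5067,"dy": -0.0289,"dz": -0.04,"turn": 0.04},{"dx": 0.5173,"dy": -0.0296,"dz": -0.04,"turn": 0.04}])

```text
t: 12.65
tcp_pos: [0.501, 0.1279, 0.1618]
tool_rot: [-179.9, 0.0, 80.3]
force: [-0.1, -0.2, -1.4]
gripper_width: 0.0576
finger_force: 86.1
```

Emit:
shift_gripper(rows=[{"dz": 0.0267},{"dz": 0.0667},{"dz": 0.0933},{"dz": 0.1067},{"dz": 0.1067},{"dz": 0.1067}])

```text
t: 13.25
tcp_pos: [0.502, 0.1257, 0.0831]
tool_rot: [180.0, -0.0, 80.1]
force: [0.4, -0.3, -1.4]
gripper_width: 0.0578
finger_force: 86.1
```

Run:
```python
from h import *
s,p,R=tool();print(p,s["tool_rot"],"plate est",p+R@[.041,-.0005,-.0185])
print("to go",shift([.502,.1256,.0065]))
im=env.capture("side");a=cv2.resize(im[210:330,290:410],(600,600),interpolation=cv2.INTER_CUBIC)
cv2.imwrite("pics/c5.png",a);
```

```text
[0.502  0.1257 0.0831] [179.9787  -0.0009  80.0671] plate est [0.5086 0.1662 0.1016]
to go [-0.0001  0.      0.0766]
```

View pics/c5.png

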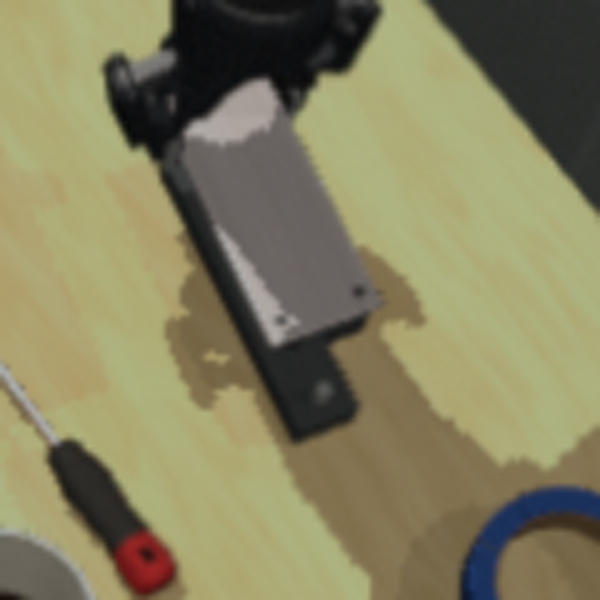

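The plate is above the jig, parallel to it, with the end pin at (323,390) free in front of it.

Scaled: 0.07 m / 0.75 = 0.0933, 0.065 m / 0.75 = 0.0867.

Emit:
shift_gripper(rows=[{"dz": 0.0267},{"dz": 0.0533},{"dz": 0.0733},{"dz": 0.0867},{"dz": 0.0933},{"dz": 0.0933}])

```text
t: 13.9
tcp_pos: [0.5018, 0.1261, 0.0128]
tool_rot: [180.0, -0.0, 80.1]
force: [0.5, -0.0, -2.0]
gripper_width: 0.0582
finger_force: 86.1
```

Emit:
shift_gripper(rows=[{"dz": 0.0027},{"dz": 0.0053},{"dz": 0.0073},{"dz": 0.0073}])

```text
t: 14.3
tcp_pos: [0.5019, 0.1261, 0.0074]
tool_rot: [180.0, -0.0, 80.1]
force: [0.8, 0.4, -1.7]
gripper_width: 0.058
finger_force: 86.2
```

Scaled: 0.001 m / 0.75 = 0.0013, 0.0005 m / 0.75 = 0.0007.

Emit:
shift_gripper(rows=[{"dz": 0.0007},{"dz": 0.0013},{"dz": 0.0013}])

```text
t: 14.6
tcp_pos: [0.5019, 0.1262, 0.0073]
tool_rot: [179.9, -0.0, 80.1]
force: [-1.0, -0.3, 6.4]
gripper_width: 0.0581
finger_force: 86.9
```

Emit:
shift_gripper(rows=[{"dz": 0.0007},{"dz": 0.0013},{"dz": 0.0013}])

```text
t: 14.9
tcp_pos: [0.502, 0.1262, 0.0072]
tool_rot: [179.9, -0.0, 80.1]
force: [-4.1, -0.7, 14.6]
gripper_width: 0.0578
finger_force: 87.7
```

Scaled: -0.003 m / 0.75 = -0.004, -0.002 m / 0.75 = -0.0027.

Emit:
shift_gripper(rows=[{"dz": -0.0017},{"dx": 0.0013,"dy": -0.0013,"dz": -0.0017},{"dx": 0.0027,"dy": -0.0027,"dz": -0.0017},{"dx": 0.0027,"dy": -0.004,"dz": -0.0017},{"dx": 0.0027,"dy": -0.004,"dz": -0.0017}])

```text
t: 15.4
tcp_pos: [0.5008, 0.1286, 0.0072]
tool_rot: [179.8, -0.0, 80.1]
force: [2.2, -2.1, 5.9]
gripper_width: 0.0581
finger_force: 86.8
```

Emit:
shift_gripper(rows=[{"dy": -0.0007},{"dy": -0.0013},{"dy": -0.0013}])

```text
t: 15.7
tcp_pos: [0.5, 0.129, 0.0073]
tool_rot: [179.8, -0.1, 80.1]
force: [3.4, -1.0, 5.1]
gripper_width: 0.0581
finger_force: 86.8
```

Scaled: -0.001 m / 0.75 = -0.0013, -0.0005 m / 0.75 = -0.0007.

Emit:
shift_gripper(rows=[{"dy": -0.0007},{"dy": -0.0013},{"dy": -0.0013}])

```text
t: 16.0
tcp_pos: [0.4998, 0.1291, 0.0073]
tool_rot: [179.7, -0.1, 80.1]
force: [6.0, -2.3, 4.9]
gripper_width: 0.0581
finger_force: 86.7
```

Emit:
shift_gripper(rows=[{"dy": -0.0007},{"dy": -0.0013},{"dy": -0.0013}])

```text
t: 16.3
tcp_pos: [0.4998, 0.1292, 0.0074]
tool_rot: [179.6, -0.1, 80.1]
force: [6.2, -3.1, 3.4]
gripper_width: 0.0579
finger_force: 86.5
```

Scaled: 0.002 m / 0.75 = 0.0027, 0.0015 m / 0.75 = 0.002.

Emit:
shift_gripper(rows=[{"dx": 0.0007,"dy": 0.0013},{"dx": 0.0013,"dy": 0.0013},{"dx": 0.002,"dy": 0.0013},{"dx": 0.0027,"dy": 0.0013},{"dx": 0.0027,"dy": 0.0013}])

```text
t: 16.8
tcp_pos: [0.4998, 0.1293, 0.0073]
tool_rot: [179.7, 0.2, 80.1]
force: [5.7, -7.3, 5.2]
gripper_width: 0.058
finger_force: 86.9
```

Emit:
shift_gripper(rows=[{"dx": 0.0007},{"dx": 0.0013},{"dx": 0.0013}])

```text
t: 17.1
tcp_pos: [0.4999, 0.13, 0.0073]
tool_rot: [179.7, 0.2, 80.1]
force: [4.7, -7.6, 5.5]
gripper_width: 0.058
finger_force: 86.9
```

Emit:
shift_gripper(rows=[{"dx": 0.0007},{"dx": 0.0013},{"dx": 0.0013}])

```text
t: 17.4
tcp_pos: [0.5, 0.1309, 0.0073]
tool_rot: [179.7, 0.2, 80.1]
force: [5.1, -7.5, 6.8]
gripper_width: 0.0578
finger_force: 86.9
```

Scaled: 0.001 m / 0.75 = 0.0013, 0.0005 m / 0.75 = 0.0007.

Emit:
shift_gripper(rows=[{"dx": 0.0007},{"dx": 0.0013},{"dx": 0.0013}])

```text
t: 17.7
tcp_pos: [0.5001, 0.1316, 0.0073]
tool_rot: [179.7, 0.3, 80.1]
force: [4.8, -8.2, 7.2]
gripper_width: 0.0576
finger_force: 86.9
```

Emit:
shift_gripper(rows=[{"dx": 0.0007},{"dx": 0.0013},{"dx": 0.0013}])

```text
t: 18.0
tcp_pos: [0.5002, 0.1316, 0.0073]
tool_rot: [179.7, 0.4, 80.0]
force: [5.4, -11.7, 8.2]
gripper_width: 0.0579
finger_force: 87.0
```

Emit:
shift_gripper(rows=[{"dx": 0.0007},{"dx": 0.0013},{"dx": 0.0013}])

```text
t: 18.3
tcp_pos: [0.5001, 0.1317, 0.0073]
tool_rot: [179.7, 0.5, 80.0]
force: [4.4, -13.3, 8.9]
gripper_width: 0.058
finger_force: 87.0
```

Scaled: -0.001 m / 0.75 = -0.0013.

Emit:
shift_gripper(rows=[{"dx": -0.0013},{"dx": -0.0013},{"dx": -0.0013},{"dx": -0.0013},{"dx": -0.0013},{"dx": -0.0013}], finger_gap=0.085)

```text
t: 18.9
tcp_pos: [0.4978, 0.135, 0.0063]
tool_rot: [-180.0, -0.0, 80.1]
force: [0.2, -0.3, 0.4]
gripper_width: 0.0855
finger_force: 0.0
```

Emit:
shift_gripper(rows=[{"dy": 0.004,"dz": -0.0133},{"dy": 0.004,"dz": -0.04},{"dy": 0.004,"dz": -0.0933},{"dy": 0.004,"dz": -0.1467},{"dx": -0.04,"dy": 0.004,"dz": -0.2},{"dx": -0.0933,"dy": 0.004,"dz": -0.2533},{"dx": -0.0933,"dy": 0.004,"dz": -0.2533},{"dx": -0.0933,"dy": 0.004,"dz": -0.2533}], finger_gap=0.085)

```text
t: 19.7
tcp_pos: [0.49, 0.0647, 0.1985]
tool_rot: [179.8, -0.1, 80.0]
force: [0.2, 0.4, -0.1]
gripper_width: 0.0847
finger_force: 0.0
```

Run:
```python
from h import *
im=env.capture("wrist");m=env.camera_model("wrist")
np.save("pics/m6.npy",m,allow_pickle=True)
cv2.imwrite("pics/w6.png",im);cv2.imwrite("pics/w6b.png",cv2.resize(im[:300,160:460],(600,600),interpolation=cv2.INTER_CUBIC))
```

```text
(no output)
```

View pics/w6b.png

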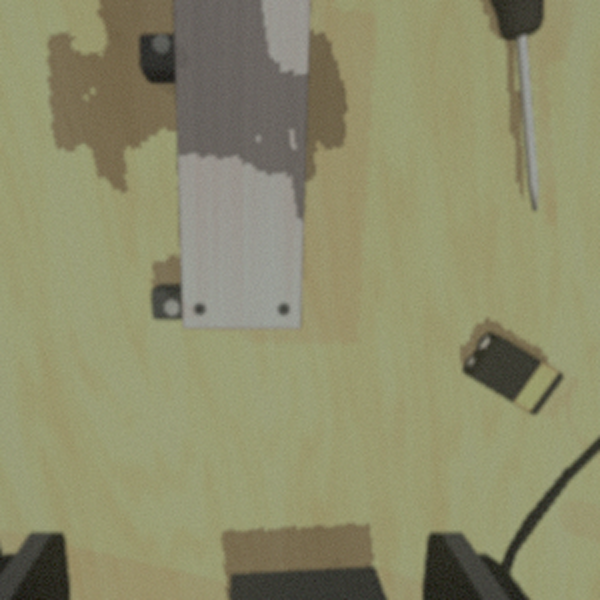

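The plate lies on the jig against side pins a (171,307) and b (162,44), with its near corners at (183,327) and (301,327). I'll step forward to see the end pin.

Scaled: 0.1 m / 0.75 = 0.1333, 0.07 m / 0.75 = 0.0933.

Emit:
shift_gripper(rows=[{"dx": 0.04,"dz": -0.0267},{"dx": 0.0933,"dz": -0.0533},{"dx": 0.1333,"dz": -0.0667},{"dx": 0.1333,"dz": -0.0667},{"dx": 0.1333,"dz": -0.0667}])

```text
t: 20.25
tcp_pos: [0.5053, 0.165, 0.2447]
tool_rot: [-179.8, 0.1, 80.3]
force: [-0.7, -0.1, 0.1]
gripper_width: 0.085
finger_force: 0.0
```

Run:
```python
from jig import *
im=cv2.imread("pics/w6.png");m=np.load("pics/m6.npy",allow_pickle=True).item()
f=lambda a:np.array(a)/2.+[160,0]-.25
pins=p2w(m,dots(im,f([(171,307),(162,44)])),.039)[:,:2]
th,t,r=fit(np.array([[-.068,.034],[.045,.034]]),pins);print(th,t,r)
T=np.radians(th);R=np.array([[np.cos(T),-np.sin(T)],[np.sin(T),np.cos(T)]])
print("corners in jig mm",1e3*(p2w(m,f([(183,327),(301,327),(176,20),(309,20)]),.031)[:,:2]-t)@R)
im=env.capture("wrist");m=env.camera_model("wrist")
np.save("pics/m7.npy",m,allow_pickle=True)
cv2.imwrite("pics/w7.png",im);cv2.imwrite("pics/w7b.png",cv2.resize(im[:300,160:460],(600,600),interpolation=cv2.INTER_CUBIC))
```

```text
80.37501184602289 [0.5047 0.1721] [[ 0.0389  0.2297]
 [-0.0389 -0.2297]]
corners in jig mm [[-78.8745  29.6835]
 [-79.1833 -29.4104]
 [ 55.4655  28.0363]
 [ 55.1842 -30.0562]]
```

View pics/w7b.png

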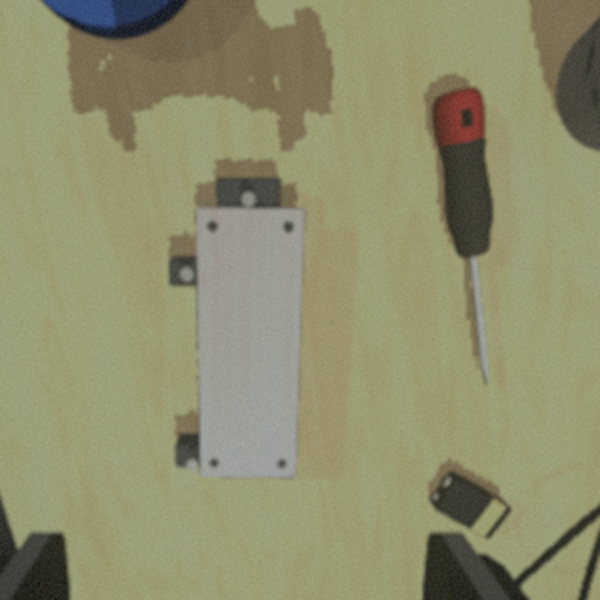

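The plate touches the end pin (248,199) and side pins (187,273) and (192,463). Its corners are at (197,208), (303,208), (201,478) and (295,478). A last numeric check comes first, then hand-in if it holds.

Run:
```python
from jig import *
im=cv2.imread("pics/w7.png");m=np.load("pics/m7.npy",allow_pickle=True).item()
f=lambda a:np.array(a)/2.+[160,0]-.25
pins=p2w(m,dots(im,f([(248,199),(187,273),(192,463)])),.039)[:,:2]
th,t,r=fit(np.array([[.084,0],[.045,.034],[-.068,.034]]),pins);print(th,t,r)
C=p2w(m,f([(197,208),(303,208),(201,478),(295,478)]),.031)[:,:2]
th2,t2,r2=fit(np.array([[80,30],[80,-30],[-80,30],[-80,-30]])/1e3,C);print(th2,t2,r2)
T=np.radians(th);R=np.array([[np.cos(T),-np.sin(T)],[np.sin(T),np.cos(T)]])
e=(t2-t)@R*1e3;print("plate in jig mm",e,"yaw",th2-th)
if abs(e).max()<2.2 and abs(th2-th)<1.5: print(env.hand_in())
```

```text
80.3086643284929 [0.5053 0.1698] [[-0.2022 -0.5851]
 [-0.1446 -0.5602]
 [ 0.3468  1.1453]]
79.93381544963918 [0.5059 0.1701] [[-1.0263  0.5404]
 [ 0.9754 -0.1086]
 [-0.5793  0.0849]
 [ 0.6302 -0.5167]]
plate in jig mm [ 0.369  -0.5341] yaw -0.37484887885371165
the job is handed in; nothing more can be done
None
```

The job is handed in: the plate lies flat on the jig against all three pins, measured from the last picture about 0.5 mm and 0.4° from its seat; hand-in printed no verdict.

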